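Wedge the dock's catch open and take out the spice tower

TASK

The steel spice tower is locked in its teak dock by a sprung catch that hooks over its foot. Push the thicker of the two wooden wedges, nose first, into the slot between the dock's fixed post and the catch's upright tab until its full thickness is between them and it holds the catch open by itself. Then lift the tower out, set it upright with its whole foot on the round cork mat without dropping it, and leave the wedge in the slot.

Things in the scene. Friction and masses are not known exactly. Their poses are not given: they have to be found in the camera images.
- wedge_grip (a point): Centre of the fin (44 x, 16 y, 40 mm high) atop the thicker of two loose wooden wedges, 46 mm above its underside; body 26 mm high, about 0.12 kg. +x to the nose, z up. Tail 38 mm thick (y -19 to 19) for x -22 to 22, tapering to a 10 mm nose at x = 82 (y 9 to 19): +y side flat, -y side slanted. Pinch the fin across y from above. The other wedge is 20 mm thick: too thin.
- slot (a point): Slot centre, on the dock plate's top. Between steel plates 30 mm long in x, 24 mm high: fixed post (face y = +12 mm) and catch tab (y = -12 when shut), flared lead-ins from x = -30. The wedge slides in along +x, on or just over the plate, flat side to the post and some 5 mm clear of it, until its fin is over this point within 25 mm in x; let go, the spring shifts it against the post.
- dock: Fixed dark wood plate, 160 (x) by 215 (y) by 10 mm high. Origin on the table right under the slot's centre, same axes as the slot, z up. The plate spans y -60 to +155 mm. The tower's seat is centred at x 0, y +105 mm; collar tops 18 mm and the catch's lip 23 mm above the table. The lip reaches over the tower's foot from the -y side.
- catch (a joint): The dock's sliding catch, in m: 0 shut (lip 7 mm over the tower's foot), growing as its tab is pushed to the dock's -y; stop at 0.030. A spring pushes it shut, 2.4 N at 0 and 4.3 N at 0.016. The wedge's tail holds it at about 0.014, which frees the tower; above 0.010 it counts as open.
- tower_mid (a point): Loose steel spice tower of three round tiers in the dock's seat: body 46 mm diameter, 90 mm high in all with a 16 mm knob 6 mm high on top, foot 66 mm diameter and 6 mm thick. This point is on its axis, 45 mm above its underside; z up. Grip the body from above, at this point or up to 20 mm higher, and lift straight up. About 0.3 kg.
- mat: Fixed round cork mat, 120 mm diameter, 6 mm thick, flat on the table. Origin at the centre of its underside, on the table; the top is 6 mm above.
Not all that is in view belongs to the job. Leave any yellow look-alike of the part that bears wedge_grip alone.

How it is judged:
By the outcome, as a careful person would: the job done as asked, in the order asked, and still so for the second after the job is handed in, with the robot touching nothing.
It also fails if it takes over 61 s, if anything falls off the work surface, if the arm or the gripper's body presses on something with over 40 N, if the wrist force passes 120 N, or if a joint passes its speed limit or range.

ROBOT

A 6-joint arm with a two-finger parallel gripper is mounted at the origin on the work surface. World frame = base frame: x ahead of the robot, y to its left, z up, the work surface at z = 0. Lengths are in m, angles in degrees, forces in N, time in s.
With the tool pointing down it reaches from about 0.325 to 0.775 m from the base axis. Payload 5.5 kg.
Tool frame: the origin (TCP) lies on the centre line of the jaws, within the pads' length; the fingertips stand 11 mm ahead of it and the grasp point (between the pads) lies 8 mm behind it (r.nose_length is the distance from the TCP to the fingertips, in m); x points along the fingers, y is the direction in which the jaws open and shut, and the axes are right-handed (so a half turn about x gives the same grasp; the last joint's range is limited). The gripper opens to 85 mm and grips with 20 to 120 N. Pads are 22 mm wide; open, the fingers measure 114 mm over their backs; the gripper's body (76 mm by 85 mm) begins 54 mm behind the grasp point. The pads swing forward as they close: fully open they stand 13 mm farther back than shut.
Start: joints at [72.897, 5.22, 70.514, -0, 104.267, -3.249], TCP at [0.144, 0.583, 0.242] pointing down, gripper open.
Joint ranges: [-164.24, 164.24], [-49.07, 125.15], [9.68, 141.18], [-86.29, 266.29], [3.28, 154.24], [-151.56, 151.56]. Speed limits (degrees/s): [147.25, 147.25, 172.46, 180, 180, 180].

INTERFACE

Orientations are given as [roll, pitch, yaw] about the fixed x, y, z axes, in that order (R = Rz(yaw) Ry(pitch) Rx(roll)).
In Python, from station import r, viewer, finder gives the robot as it stands. The module is installed in compiled form; this text tells all that it offers.
- The arm moves only by the tool move_arm, never from a script. Its argument "commands" is text: rows parted by semicolons, each of 7 numbers parted by spaces: the shift along the tool's x, y, z in m, then the turn, a rotation vector about the tool's x, y, z in degrees, then the finger opening in m, from 0 to 0.0854. A call has 1 to 12 rows; each row is the pose to reach, as a shift and turn from the pose commanded when the call began, along the tool's axes at that moment; what a row does not reach only later rows make up. A row lasts 1/10 s, in which the tool goes at most 50 mm and 8.59 degrees, less where a joint would pass 70% of its speed; a pose out of reach is approached as far as the arm can. A call with a gripper value outside its range is refused whole. The fingers move at their own pace and stop on an object; the grip force is fixed at half the most. Time passes only in rows, so rows that repeat a pose let the fingers close. It gives the time, the measured TCP pose, the force and the opening at its end, in the units of the state.
- r.get_state(): the state, without advancing time (a new reading comes with each control period).
- viewer.snapshot(name): name is "scene" or "top" or "wrist"; returns the picture (420x560x3 uint8, red, green, blue); there is no depth.
- viewer.get_calibration(name): a dict with "K" (3x3 intrinsics, pixels), "world_from_camera" (4x4, takes a point from camera to world coordinates). Camera axes: x right, y down, z forward; pixel columns grow to the right and rows downward; lengths in m; the calibration is good to about 2 mm. A picture is of the moment at which its call begins: read the wrist's pose just before it. get_calibration takes no time and is no camera call; for the wrist camera it gives the pose at the moment of the call.
- r.hand_in(): hands the job in, once; it reports no verdict.
Trained networks look in the newest picture that a camera, given by its name, has taken for a name from the list of things; names that differ only in an ending like _2 or _b are one class to them, and where a whole thing is asked for, a point or a joint stands for the part that bears it (a point fixed in the world has none). Each returns a list of dicts, best first, with "confidence" (0 to 1); they miss things now and then, are a little off and sometimes report something else, mostly with a low value. They report only what shows in the picture. A call takes as long as a camera call. They do not tell look-alikes from the thing itself.
- finder.masks_of(label, camera): "mask" (420x560 bool, what is visible of it) and "point" ([column, row] in pixels, amid what is visible of it).
The state is a dict: "t": time; "joints": joint angles; "joint_velocities": joint speeds; "tau": joint torques, N m; "tool_pos": TCP position; "ee_rot": TCP orientation; "force": force on the tool from outside, world axes, zero at the start; "wrist_torque": the same for the moment, N m; "grip_width": finger opening in m.
Only numpy, scipy, OpenCV 4.12 (cv2) and the standard library are available. Lean on these libraries where they do the work, as an engineer would, in place of code of your own. Each camera call takes 0.05 s, during which the arm holds its last target.

## Working session

There is one attempt and no reset: what is moved stays moved. The work goes in short steps, Python scripts to look and compute and a tool call to move; the robot and the scene stay as the last step left them, time stands still between calls to the robot, and variables do not carry over. Pictures are saved under pics/ and viewed, and the job is handed in when it is done.

Besides the shell and the picture viewer there is one more tool, called after "Request:" as name(argument=value, ...), one argument or row to a line, values as JSON. move_arm: Moves the arm, as the interface text tells. Its arguments: {"type":"object","properties":{"commands":{"type":"string"}},"required":["commands"]}

```bash
mkdir -p pics
python3 - <<'E'
from station import r, viewer, finder
import cv2,numpy as np
s=r.get_state(); print(s)
print(r.nose_length)
for n in ["scene","top","wrist"]:
    c=viewer.get_calibration(n); print(n,np.round(c["K"],1).tolist(),np.round(c["world_from_camera"],4).tolist())
    im=viewer.snapshot(n); cv2.imwrite(f"pics/{n}0.png",im[...,::-1]); np.save(f"pics/{n}0.npy",im)
for l in ["wedge_grip","dock","catch","tower_mid","mat"]:
    for m in finder.masks_of(l,"top"): print(l,m["confidence"],m["point"],m["mask"].sum())
E
```

```text
{'t': 0.0, 'joints': array([ 7.28969011e+01,  5.26427118e+00,  7.05809866e+01, -5.92432701e-04,
        1.04266328e+02, -3.25023753e+00]), 'joint_velocities': array([0.08135158, 0.01867584, 0.00416076, 0.01769445, 0.01387011,
       0.07771686]), 'tau': array([-1.11665002e-03, -4.58720040e+01, -4.18033290e+01, -1.88495101e-04,
        1.12380245e-02, -1.86984994e-05]), 'tool_pos': array([0.14360409, 0.5823014 , 0.24114749]), 'ee_rot': array([ -92.95528068,   89.88841255, -106.80828748]), 'force': array([-0.46763888, -0.90132788, -0.10816065]), 'wrist_torque': array([-0.00199103,  0.00366195, -0.00887084]), 'grip_width': 0.08524221434173618}
0.011
scene [[402.2, 0.0, 281.8], [0.0, 402.2, 217.4], [0.0, 0.0, 1.0]] [[-0.4579, 0.553, -0.6961, 1.124], [0.889, 0.2794, -0.3628, 0.3372], [-0.0061, -0.7849, -0.6196, 0.6436], [0.0, 0.0, 0.0, 1.0]]
top [[531.9, 0.0, 292.5], [0.0, 531.9, 214.4], [0.0, 0.0, 1.0]] [[-0.02, -0.9977, 0.064, 0.382], [-0.9997, 0.0191, -0.0141, 0.0036], [0.0129, -0.0643, -0.9978, 1.3292], [0.0, 0.0, 0.0, 1.0]]
wrist [[322.1, 0.0, 276.2], [0.0, 322.1, 207.2], [0.0, 0.0, 1.0]] [[0.239, 0.9239, 0.2989, 0.0674], [0.971, -0.2271, -0.0747, 0.6012], [-0.0011, 0.3081, -0.9514, 0.372], [0.0, 0.0, 0.0, 1.0]]
wedge_grip 0.71 [333.6, 265.1] 579
wedge_grip 0.6 [367.9, 217.3] 530
wedge_grip 0.59 [355.8, 155.5] 575
wedge_grip 0.56 [402.0, 265.4] 661
dock 0.95 [267.9, 169.1] 5025
catch 0.9 [280.8, 171.1] 274
catch 0.46 [269.2, 170.0] 4975
tower_mid 0.65 [245.3, 172.4] 551
mat 0.67 [156.1, 205.4] 1847
```

View pics/top0.png

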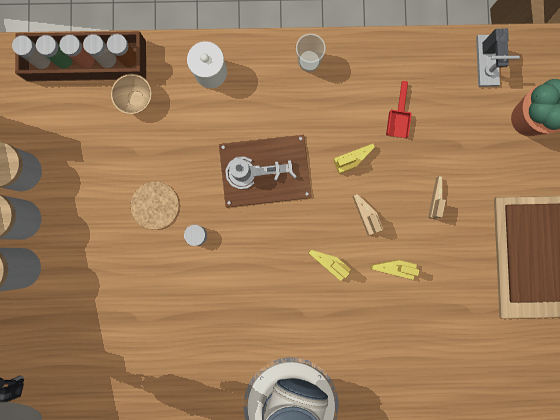

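View pics/scene0.png

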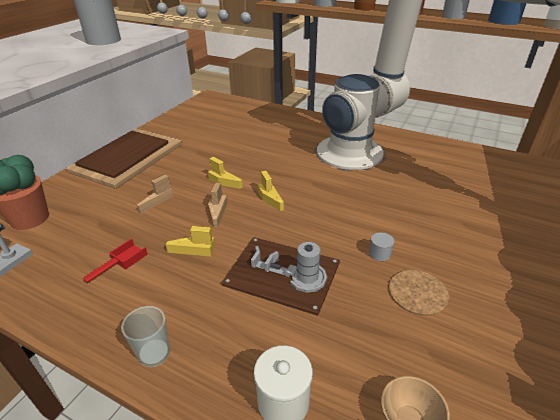

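Run:
```python
import cv2
im=cv2.imread("pics/top0.png")
cv2.imwrite("pics/top0a.png",cv2.resize(im[100:300,120:440],None,fx=2.5,fy=2.5,interpolation=cv2.INTER_CUBIC))
im=cv2.imread("pics/scene0.png")
```

```text
(no output)
```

View pics/top0a.png

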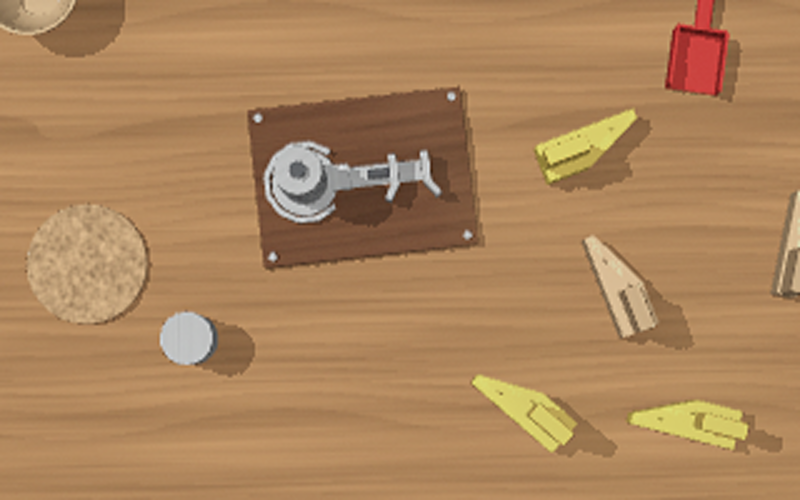

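```bash
cat > h.py <<'E'
from station import r, viewer, finder
import cv2,numpy as np
from scipy.spatial.transform import Rotation as Ro
def ray(c,p,z):
    K,T=np.array(c["K"]),np.array(c["world_from_camera"])
    d=T[:3,:3]@np.linalg.solve(K,[p[0],p[1],1.]); o=T[:3,3]
    return o+d*(z-o[2])/d[2]
def proj(c,P):
    K,T=np.array(c["K"]),np.array(c["world_from_camera"])
    q=K@(T[:3,:3].T@(np.atleast_2d(P)-T[:3,3]).T); return (q[:2]/q[2]).T
def snap(n,name):
    s=r.get_state(); c=viewer.get_calibration(n); im=viewer.snapshot(n)
    cv2.imwrite(f"pics/{name}.png",im[...,::-1]); np.savez(f"pics/{name}.npz",im=im,K=c["K"],world_from_camera=c["world_from_camera"])
    return s,c,im
def local(target_pos,target_R=None):
    s=r.get_state(); R=Ro.from_euler("xyz",s["ee_rot"],degrees=True)
    d=R.inv().apply(np.array(target_pos)-s["tool_pos"])
    v=None if target_R is None else (R.inv()*target_R).as_rotvec(degrees=True)
    return d,v
E
python3 - <<'E'
from h import *
s=r.get_state(); R=Ro.from_euler("xyz",s["ee_rot"],degrees=True).as_matrix(); print(R.round(3))
c=viewer.get_calibration("top")
f=lambda u,v:(120+u/2.5,100+v/2.5)
P=[ray(c,f(*p),.01)[:2] for p in [(248,110),(461,87),(480,240),(266,269)]]
print("dock corners",np.round(P,4).tolist())
for a,b in [(0,1),(1,2),(2,3),(3,0)]: print(np.linalg.norm(P[a]-P[b]))
print("mat",ray(c,(156.1,205.4),.006))
print("tower top knob",ray(c,f(298,171),.1))
print("fin",ray(c,f(635,307),.066),"nose",ray(c,f(589,238),.026))
print("tail corners",ray(c,f(624,339),.026),ray(c,f(657,325),.026))
print("other wedge", ray(c,(438,210),.06))
w=viewer.get_calibration("wrist")
T=np.array(w["world_from_camera"]);print("cam in tool",R.T@(T[:3,3]-s["tool_pos"]), "R",(R.T@T[:3,:3]).round(3))
E
```

```text
[[-0.     0.239  0.971]
 [-0.     0.971 -0.239]
 [-1.    -0.    -0.   ]]
dock corners [[0.6466, 0.1649], [0.6663, -0.0489], [0.5116, -0.0645], [0.4867, 0.1488]]
0.2146627400834078
0.1554173660300166
0.21478659777769354
0.16076159758824077
mat [0.49579006 0.32375823 0.006     ]
tower top knob [0.57040829 0.10807586 0.1       ]
fin [ 0.43925187 -0.20797392  0.066     ] nose [ 0.51002117 -0.17126655  0.026     ]
tail corners [ 0.40984384 -0.20291994  0.026     ] [ 0.42294811 -0.23580179  0.026     ]
other wedge [ 0.46730011 -0.36385925  0.06      ]
cam in tool [-0.13074975 -0.00013226 -0.07851004] R [[-0.001 -0.308  0.951]
 [ 1.     0.     0.001]
 [-0.     0.951  0.308]]
```

View pics/wrist0.png

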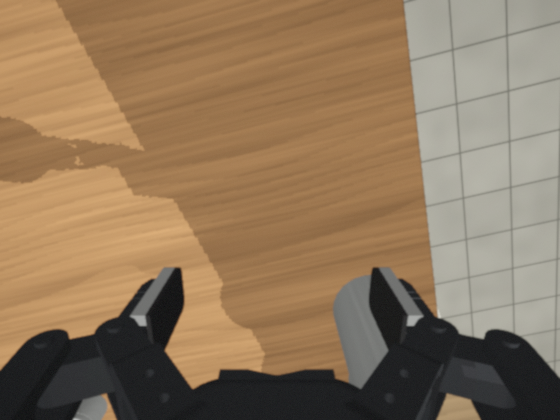

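```bash
cat >> h.py <<'E'
def down(yaw):  # tool x down, tool y at world heading yaw+90 (so tool z at heading yaw)
    t=np.radians(yaw); z=np.array([np.cos(t),np.sin(t),0]); x=np.array([0,0,-1.]); return Ro.from_matrix(np.stack([x,np.cross(z,x),z],1))
def show(pos,yaw):
    d,v=local(pos,down(yaw)); print(np.round(d,4),np.round(v,2))
E
python3 - <<'E'
from h import *
show([.45,.25,.24],5); show([.435,-.21,.24],19)
E
```

```text
[ 0.0022 -0.2495  0.3771] [-1.885e+01 -1.000e-02  2.000e-02]
[ 0.0023 -0.6997  0.4726] [-3.285e+01 -1.000e-02  2.000e-02]
```

Request:
move_arm(
  commands="0 -0.2 0.3 -18 0 0 0.085;0 -0.25 0.377 -19 0 0 0.085;0 -0.25 0.377 -19 0 0 0.085;0 -0.25 0.377 -19 0 0 0.085;0 -0.25 0.377 -19 0 0 0.085;0 -0.25 0.377 -19 0 0 0.085;0 -0.25 0.377 -19 0 0 0.085;0 -0.25 0.377 -19 0 0 0.085;0 -0.3 0.387 -21 0 0 0.085;0 -0.35 0.397 -23 0 0 0.085;0 -0.4 0.41 -25 0 0 0.085;0 -0.45 0.42 -27 0 0 0.085",
)

```text
t: 1.6
tool_pos: [0.4428, 0.0929, 0.2422]
ee_rot: [-23.3, 90.0, -10.1]
force: [1.2, 0.1, -0.6]
grip_width: 0.085
```

Run:
```python
from h import *
snap("wrist","w1")
print(r.get_state()["joints"])
show([.43,-.21,.20],19)
```

```text
[  6.90660302 -17.72314934  91.78660973  -0.31607485 105.93105871
 -96.11497843]
[ 0.0441 -0.2855 -0.079 ] [-6.07 -0.04  0.3 ]
```

View pics/w1.png

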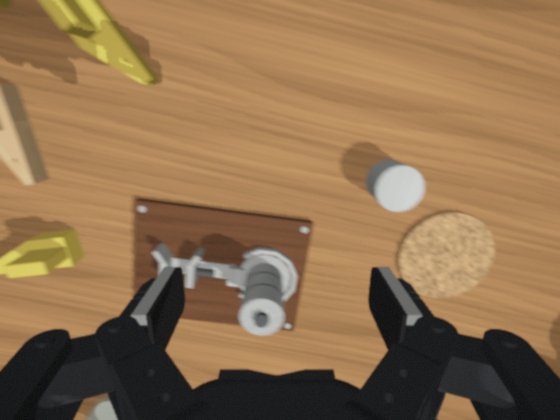

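Request:
move_arm(
  commands="0.01 -0.05 -0.015 -1 0 0.3 0.085;0.02 -0.1 -0.03 -2 0 0.3 0.085;0.03 -0.15 -0.045 -3 0 0.3 0.085;0.04 -0.2 -0.06 -4 0 0.3 0.085;0.044 -0.24 -0.07 -5 0 0.3 0.085;0.044 -0.27 -0.08 -6 0 0.3 0.085;0.044 -0.286 -0.08 -6 0 0.3 0.085;0.044 -0.286 -0.08 -6 0 0.3 0.085;0.044 -0.286 -0.08 -6 0 0.3 0.085",
)

```text
t: 2.55
tool_pos: [0.4303, -0.2009, 0.1984]
ee_rot: [83.9, 89.7, 103.0]
force: [-0.2, 0.4, 0.1]
grip_width: 0.0851
```

Run:
```python
from h import *
s,c,im=snap("wrist","w2")
print(s["tool_pos"],s["ee_rot"])
for m in finder.masks_of("wedge_grip","wrist"): print(m["confidence"],m["point"],m["mask"].sum())
cv2.imwrite("pics/w2a.png",cv2.resize(im[150:400,150:450,::-1],None,fx=2.4,fy=2.4,interpolation=cv2.INTER_CUBIC))
```

```text
[ 0.43031584 -0.20093419  0.198408  ] [ 83.87961524  89.65677832 103.02313803]
0.84 [401.9, 129.2] 4388
0.79 [233.4, 53.2] 5197
0.67 [263.4, 204.1] 3243
0.62 [259.5, 336.3] 4025
```

View pics/w2.png

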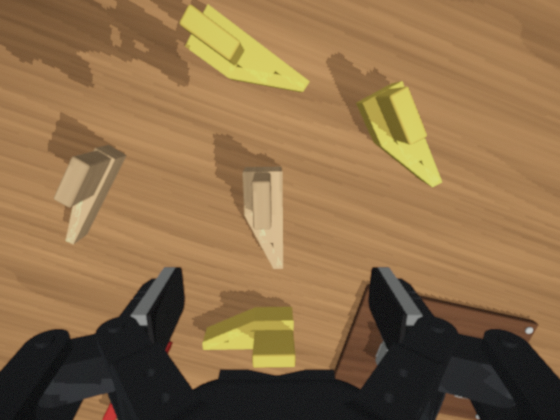

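View pics/w2a.png

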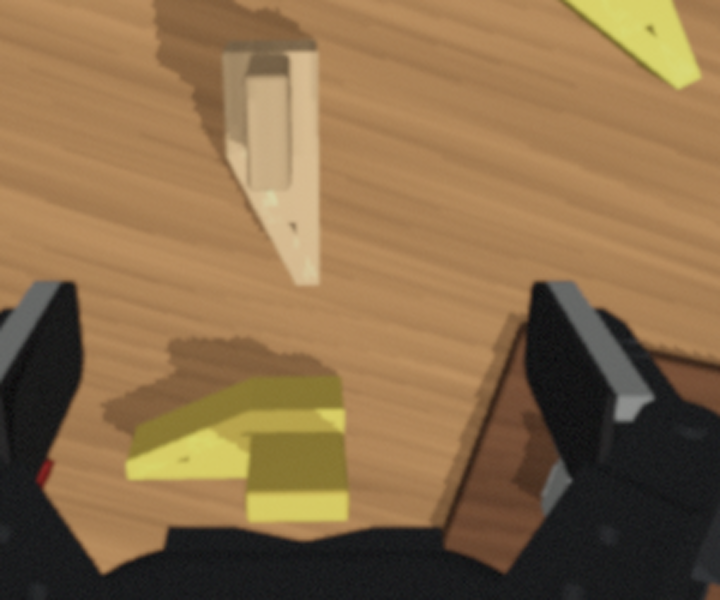

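Run:
```python
from h import *
d=np.load("pics/w2.npz"); c=d
f=lambda u,v:(150+(u)/2.4,150+(v)/2.4)
pts={"TL":((222,52),(-22,-19),.026),"TR":((318,52),(-22,19),.026),"NR":((319,284),(82,19),.026),"NL":((297,284),(82,9),.026),
"f1":((247,75),(-22,-8),.066),"f2":((290,75),(-22,8),.066),"f3":((292,190),(22,8),.066),"f4":((248,190),(22,-8),.066)}
W=np.array([ray(c,f(*p[0]),p[2])[:2] for p in pts.values()]); L=np.array([p[1] for p in pts.values()])/1000.
def fit(W,L):
    a=W-W.mean(0);b=L-L.mean(0); th=np.arctan2((b[:,0]*a[:,1]-b[:,1]*a[:,0]).sum(),(a*b).sum())
    R=np.array([[np.cos(th),-np.sin(th)],[np.sin(th),np.cos(th)]]); t=W.mean(0)-R@L.mean(0); return np.degrees(th),t,W-(L@R.T+t)
for sl in [slice(0,8),slice(0,4),slice(4,8)]:
    th,t,e=fit(W[sl],L[sl]); print(th,t,(e*1000).round(1).tolist())
s=r.get_state(); print(s["tool_pos"])
```

```text
19.631509036800058 [ 0.43949898 -0.21003866] [[0.4, -0.4], [0.7, -0.1], [0.1, -0.1], [-0.1, 0.2], [-0.1, 0.9], [0.3, 0.0], [-0.5, -0.1], [-0.7, -0.3]]
19.87146465472474 [ 0.43982191 -0.21026927] [[-0.0, -0.1], [0.4, 0.2], [-0.0, -0.2], [-0.3, 0.1]]
19.105812061918012 [ 0.4392461  -0.20991639] [[0.3, 0.6], [0.6, -0.3], [-0.4, -0.1], [-0.4, -0.2]]
[ 0.43041821 -0.2003987   0.19861288]
```

Run:
```python
from h import *
show([.4395,-.210,.042],19.7)
```

```text
[ 0.1566 -0.0129  0.0053] [-0.46  0.05 -0.3 ]
```

Request:
move_arm(
  commands="0.04 -0.013 0.0055 -0.5 0 -0.3 0.06;0.08 -0.013 0.0055 -0.5 0 -0.3 0.06;0.11 -0.013 0.0055 -0.5 0 -0.3 0.06;0.135 -0.013 0.0055 -0.5 0 -0.3 0.06;0.15 -0.013 0.0055 -0.5 0 -0.3 0.06;0.156 -0.013 0.0055 -0.5 0 -0.3 0.06;0.156 -0.013 0.0055 -0.5 0 -0.3 0.06;0.156 -0.013 0.0055 -0.5 0 -0.3 0.06",
)

```text
t: 3.45
tool_pos: [0.4401, -0.2117, 0.0438]
ee_rot: [-43.7, 89.8, -24.1]
force: [-0.2, -0.4, 0.3]
grip_width: 0.0603
```

Run:
```python
from h import *
show([.4395,-.210,.042],19.7)
s,c,im=snap("wrist","w3")
```

```text
[ 0.0018  0.0018 -0.    ] [-0.03  0.11  0.11]
```

View pics/w3.png

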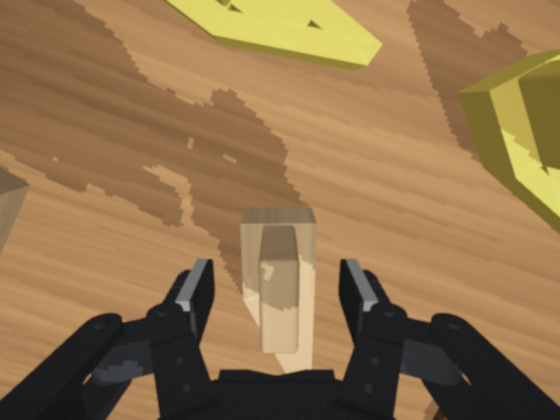

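The fin (columns 260–300) is centred between the pads (212 and 342), so I'm closing.

Request:
move_arm(
  commands="0.001 0.001 0 0 0 0 0.0;0.001 0.001 0 0 0 0 0.0;0.001 0.001 0 0 0 0 0.0;0.001 0.001 0 0 0 0 0.0;0.001 0.001 0 0 0 0 0.0;0.001 0.001 0 0 0 0 0.0",
)

```text
t: 4.1
tool_pos: [0.4391, -0.2107, 0.0417]
ee_rot: [-39.9, 89.9, -20.2]
force: [-0.0, -1.2, 4.3]
grip_width: 0.0154
```

Run:
```python
from h import *
s=r.get_state(); print(s["tool_pos"],s["ee_rot"],s["force"],s["grip_width"])
snap("wrist","w4")
```

```text
[ 0.43912103 -0.21072596  0.04172757] [-39.88737987  89.93754278 -20.24402245] [-0.03187688 -1.2170546   4.32400709] 0.015409317174771446
```

View pics/w4.png

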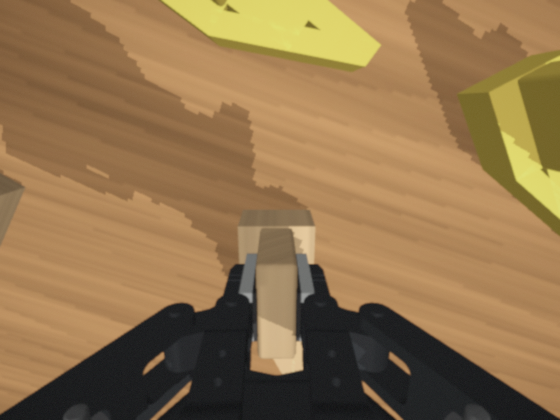

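Run:
```python
from h import *
show([.4395,-.210,.20],19.7)
show([.637,.058,.22],6)
```

```text
[-0.1583  0.0005  0.0008] [-0.06  0.04  0.04]
[-0.1782  0.1865  0.2769] [13.64  0.05  0.04]
```

Request:
move_arm(
  commands="-0.04 0 0 0 0 0 0;-0.085 0 0 0 0 0 0;-0.13 0.01 0.015 1 0 0 0;-0.165 0.03 0.045 3 0 0 0;-0.178 0.06 0.085 5 0 0 0;-0.178 0.09 0.125 7 0 0 0;-0.178 0.115 0.165 9 0 0 0;-0.178 0.14 0.205 11 0 0 0;-0.178 0.165 0.245 12.5 0 0 0;-0.178 0.186 0.277 13.6 0 0 0;-0.178 0.186 0.277 13.6 0 0 0;-0.178 0.186 0.277 13.6 0 0 0",
)

```text
t: 5.35
tool_pos: [0.6371, 0.0585, 0.2174]
ee_rot: [-178.7, 89.8, -172.6]
force: [-0.7, -0.1, -1.6]
grip_width: 0.015
```

Run:
```python
from h import *
s,c,im=snap("wrist","w5")
print(s["tool_pos"],s["ee_rot"],s["joint_velocities"].round(1))
cv2.imwrite("pics/w5a.png",cv2.resize(im[50:300,100:400,::-1],None,fx=2.4,fy=2.4,interpolation=cv2.INTER_CUBIC))
```

```text
[0.63705546 0.05852243 0.21740621] [-178.71039394   89.8326725  -172.56128665] [-1.9 -2.2  0.9 -0.3  0.1 -0.2]
```

View pics/w5.png

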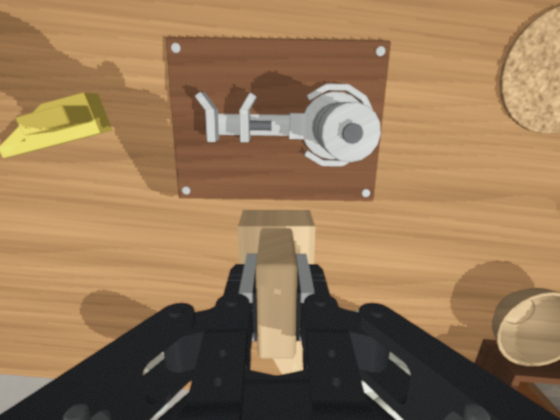

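View pics/w5a.png

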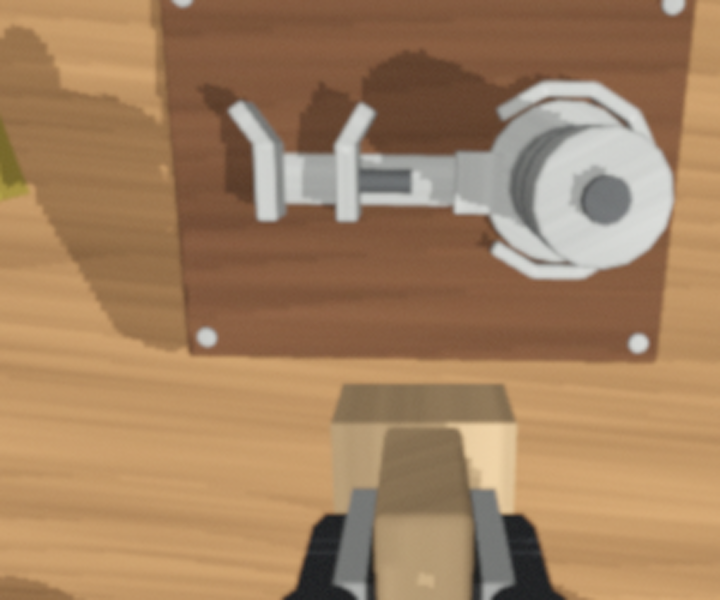

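```bash
python3 - <<'E'
from h import *
c=np.load("pics/w5.npz")
def fit(W,L):
    a=W-W.mean(0);b=L-L.mean(0); th=np.arctan2((b[:,0]*a[:,1]-b[:,1]*a[:,0]).sum(),(a*b).sum())
    R=np.array([[np.cos(th),-np.sin(th)],[np.sin(th),np.cos(th)]]); t=W.mean(0)-R@L.mean(0); return np.degrees(th),t,W-(L@R.T+t),R
px=[(166,37),(391,41),(374,201),(180,198)]; L=np.array([(-80,-60),(-80,155),(80,155),(80,-60)])/1000
W=np.array([ray(c,p,.01)[:2] for p in px]); th,t,e,R=fit(W,L); print(th,t,(e*1000).round(1).tolist())
f=lambda u,v:(100+u/2.4,50+v/2.4)
g=lambda p,z: (R.T@(ray(c,p,z)[:2]-t)*1000).round(1)
print("post inner",g(f(336,145),.034),g(f(337,220),.034),g(f(355,220),.034))
print("tab",g(f(254,145),.034),g(f(258,220),.034),g(f(277,220),.034),g(f(275,145),.034))
print("knob",g(f(607,200),.1),"seat/foot? mat",t)
E
python3 - <<'E'
import cv2
im=cv2.imread("pics/w5.png")
cv2.imwrite("pics/w5b.png",cv2.resize(im[80:160,180:300],None,fx=6,fy=6,interpolation=cv2.INTER_CUBIC))
E
```

```text
5.408231494734707 [0.58420547 0.0066854 ] [[0.6, 0.9], [1.4, -1.5], [-0.6, -1.0], [-1.4, 1.6]]
post inner [-14.4  11.7] [14.4 11.5] [14.3 18.8]
tab [-13.9 -20.2] [ 14.9 -20.1] [ 14.8 -12.5] [-14.1 -12. ]
knob [ -0.3 103.6] seat/foot? mat [0.58420547 0.0066854 ]
```

View pics/w5b.png

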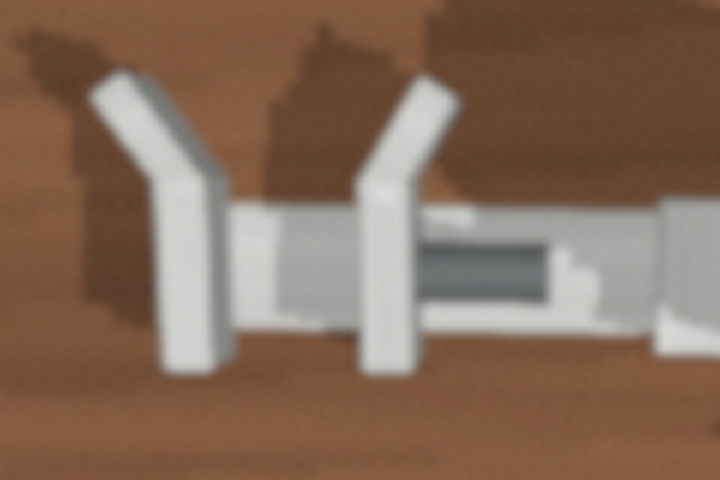

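Run:
```python
from h import *
c=viewer.get_calibration("top")
for p in [(310,251),(349,275),(342,280)]: print("yellow",ray(c,p,.026))
th=np.radians(5.4);R=np.array([[np.cos(th),-np.sin(th)],[np.sin(th),np.cos(th)]]);t=np.array([.5842,.0067])
P=lambda x,y:t+R@[x,y]
for q in [(-.149,-.031),(-.149,.007)]: print("tail corners",P(*q))
for x in (-.127,-.1,0):
    for z in (.2,.053): 
        p=P(x,-.012); print(x,z,p); show([*p,z],5.4)
```

```text
yellow [ 0.37508377 -0.05579849  0.026     ]
yellow [ 0.31474701 -0.14973204  0.026     ]
yellow [ 0.30297205 -0.13231265  0.026     ]
tail corners [ 0.43877862 -0.03818456]
tail corners [ 4.35202509e-01 -3.53204932e-04]
-0.127 0.2 [ 0.45889293 -0.0171985 ]
[ 0.0185 -0.0556 -0.1848] [ 0.67 -0.11  0.02]
-0.127 0.053 [ 0.45889293 -0.0171985 ]
[ 0.1655 -0.0555 -0.1845] [ 0.67 -0.11  0.02]
-0.1 0.2 [ 0.4857731  -0.01465757]
[ 0.0185 -0.0559 -0.1578] [ 0.67 -0.11  0.02]
-0.1 0.053 [ 0.4857731  -0.01465757]
[ 0.1655 -0.0558 -0.1575] [ 0.67 -0.11  0.02]
0 0.2 [ 0.5853293  -0.00524674]
[ 0.0183 -0.0571 -0.0578] [ 0.67 -0.11  0.02]
0 0.053 [ 0.5853293  -0.00524674]
[ 0.1653 -0.057  -0.0575] [ 0.67 -0.11  0.02]
```

Request:
move_arm(
  commands="0 -0.015 -0.045 0.3 0 0 0;0 -0.03 -0.09 0.7 0 0 0;0 -0.045 -0.135 0.7 0 0 0;0 -0.055 -0.175 0.7 0 0 0;0.02 -0.0555 -0.1845 0.7 0 0 0;0.06 -0.0555 -0.1845 0.7 0 0 0;0.1 -0.0555 -0.1845 0.7 0 0 0;0.13 -0.0555 -0.1845 0.7 0 0 0;0.15 -0.0555 -0.1845 0.7 0 0 0;0.158 -0.0555 -0.1845 0.7 0 0 0;0.158 -0.0555 -0.1845 0.7 0 0 0",
)

```text
t: 6.5
tool_pos: [0.4586, -0.0175, 0.0605]
ee_rot: [171.0, 89.9, 176.2]
force: [-0.6, -0.2, -0.8]
grip_width: 0.0153
```

```bash
cat >> h.py <<'E'
_th=np.radians(5.4);DR=np.array([[np.cos(_th),-np.sin(_th)],[np.sin(_th),np.cos(_th)]]);DT=np.array([.5842,.0067])
def D(x,y): return DT+DR@np.array([x,y])
def inD(p): return DR.T@(np.array(p)[:2]-DT)
E
python3 - <<'E'
from h import *
s,c,im=snap("wrist","w6"); snap("scene","s6")
print(s["tool_pos"],inD(s["tool_pos"]),s["force"])
im=cv2.imread("pics/s6.png"); cv2.imwrite("pics/s6a.png",cv2.resize(im[180:320,180:360],None,fx=4,fy=4,interpolation=cv2.INTER_CUBIC))
show([*D(-.127,-.012),.053],5.4)
E
```

```text
[ 0.45858072 -0.01751772  0.06051682] [-0.12734086 -0.01228842] [-0.58195512 -0.16593574 -0.80111384]
[ 0.0097  0.0003 -0.0012] [-0.1   0.14  0.03]
```

View pics/w6.png

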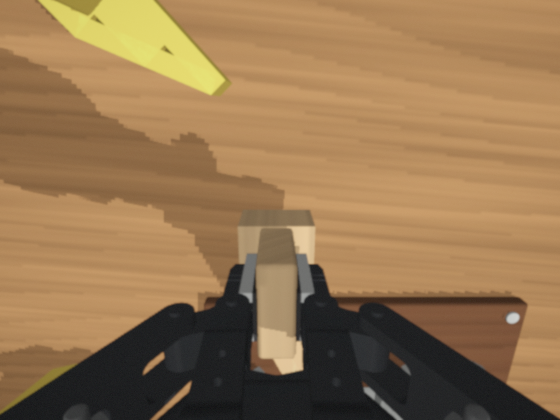

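View pics/s6a.png

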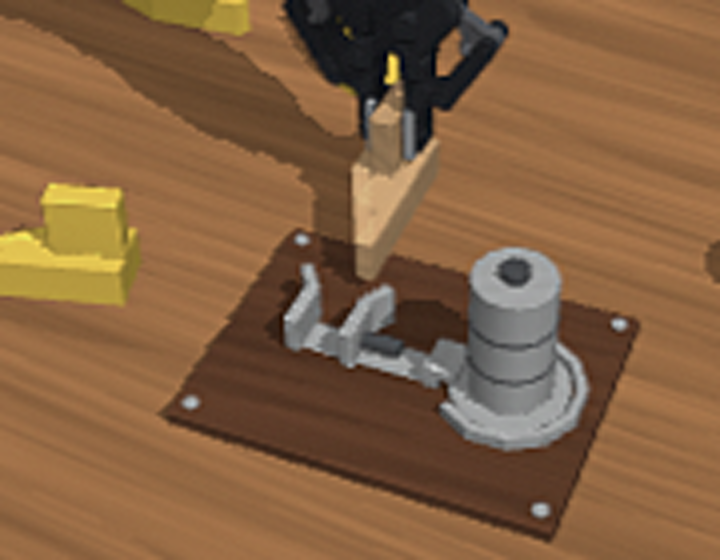

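Request:
move_arm(
  commands="0.006 0 0 0 0 0 0;0.009 0 0 0 0 0 0;0.009 0 0.01 0 0 0 0;0.009 0 0.02 0 0 0 0;0.009 0 0.025 0 0 0 0;0.009 0 0.025 0 0 0 0",
)

```text
t: 7.2
tool_pos: [0.4853, -0.0144, 0.0523]
ee_rot: [14.8, 90.0, 20.2]
force: [-0.2, -0.2, -0.8]
grip_width: 0.0155
```

Run:
```python
from h import *
s,c,im=snap("scene","s7")
print(s["tool_pos"],inD(s["tool_pos"]),s["force"],s["ee_rot"])
q=inD(s["tool_pos"]); zb=s["tool_pos"][2]-.0417
im=cv2.resize(im[180:320,180:360,::-1],None,fx=4,fy=4,interpolation=cv2.INTER_CUBIC)
def dr(pts,col):
    p=(proj(c,np.array(pts))+.5-[180,180])*4
    cv2.polylines(im,[p.round().astype(int)],True,col,1)
dr([[*D(q[0]+x,q[1]+y),zb+.026] for x,y in [(-.022,-.019),(.022,-.019),(.082,.009),(.082,.019),(-.022,.019)]],(0,0,255))
for y in (.012,-.012): dr([[*D(x,y),z] for x,z in [(-.015,.01),(.015,.01),(.015,.034),(-.015,.034)]],(255,0,0))
dr([[*D(x,y),.01] for x,y in [(-.08,-.06),(.08,-.06),(.08,.155),(-.08,.155)]],(0,255,0))
cv2.imwrite("pics/s7a.png",im)
```

```text
[ 0.48534479 -0.0144002   0.05227433] [-0.10040219 -0.01170346] [-0.17054221 -0.18085137 -0.81779296] [14.79924512 89.98522264 20.16462324]
```

View pics/s7a.png

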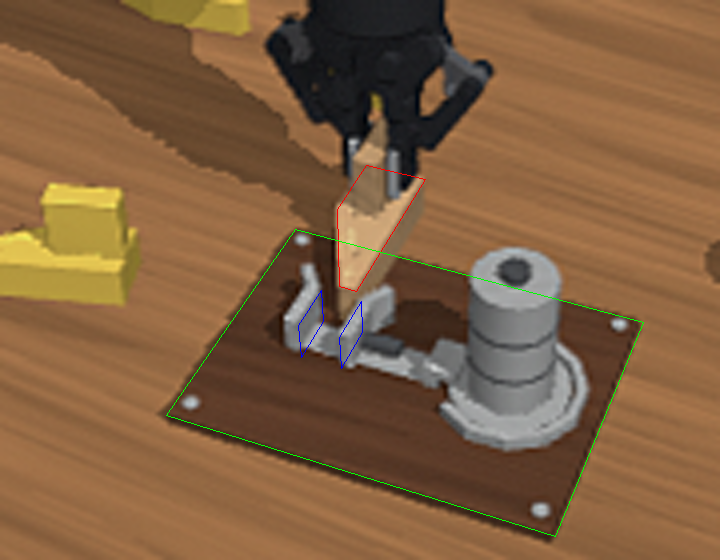

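Request:
move_arm(
  commands="0 0 0.01 0 0 0 0;0 0 0.02 0 0 0 0;0 0 0.03 0 0 0 0;0 0 0.04 0 0 0 0;0 0 0.05 0 0 0 0;0 0 0.05 0 0 0 0",
)

```text
t: 7.85
tool_pos: [0.5347, -0.0089, 0.052]
ee_rot: [127.1, 89.9, 132.5]
force: [-2.5, 4.2, 1.8]
grip_width: 0.015
```

Run:
```python
from h import *
s=r.get_state()
print(s["tool_pos"],inD(s["tool_pos"]),s["force"],s["ee_rot"],s["grip_width"],s["wrist_torque"])
show([*D(0,-.012),.0523],5.4)
```

```text
[ 0.53472361 -0.00886093  0.05202912] [-0.05072123 -0.01083573] [-2.45483814  4.16152681  1.75464985] [127.09811999  89.85429578 132.48331091] 0.01498374470008664 [0.64466285 0.36940971 0.12168169]
[-0.0004 -0.0012  0.0507] [-0.01 -0.09 -0.12]
```

Request:
move_arm(
  commands="-0.0005 -0.001 0.01 0 0 0 0;-0.0005 -0.001 0.02 0 0 0 0;-0.0005 -0.001 0.03 0 0 0 0;-0.0005 -0.001 0.04 0 0 0 0;-0.0005 -0.001 0.05 0 0 0 0;-0.0005 -0.001 0.053 0 0 0 0;-0.0005 -0.001 0.053 0 0 0 0",
)

```text
t: 8.55
tool_pos: [0.5874, -0.0049, 0.052]
ee_rot: [101.9, 89.9, 107.2]
force: [-0.9, 5.0, -2.5]
grip_width: 0.0152
```

Run:
```python
from h import *
s,c,im=snap("scene","s8")
print(s["tool_pos"],inD(s["tool_pos"]),s["force"],s["ee_rot"],s["grip_width"],s["wrist_torque"])
im=cv2.resize(im[180:320,180:360,::-1],None,fx=4,fy=4,interpolation=cv2.INTER_CUBIC)
cv2.imwrite("pics/s8a.png",im)
```

```text
[ 0.58744951 -0.00490536  0.05203011] [ 0.00214293 -0.01185966] [-0.94092895  5.04480097 -2.54122028] [101.86147911  89.89616138 107.24049042] 0.015185285303110986 [ 0.89950813  0.03339127 -0.06764701]
```

View pics/s8a.png

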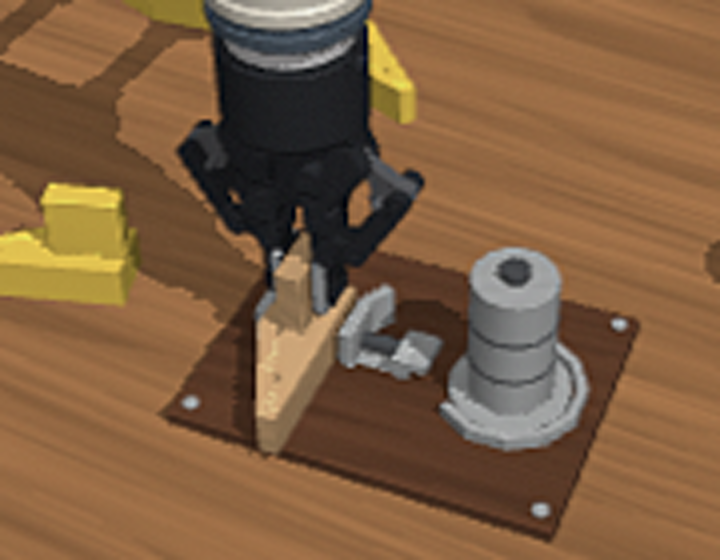

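Request:
move_arm(
  commands="0 0.002 0 0 0 0 0;0 0.0035 0 0 0 0 0;0 0.0035 0 0 0 0 0.02;0 0.0035 0 0 0 0 0.03;0 0.0035 0 0 0 0 0.045;0 0.0035 0 0 0 0 0.05;0 0.0035 0 0 0 0 0.05;-0.02 0.0035 0 0 0 0 0.05;-0.05 0.0035 0 0 0 0 0.05;-0.09 0.0035 0 0 0 0 0.06;-0.13 0.0035 0 0 0 0 0.085;-0.16 0.0035 0 0 0 0 0.085",
)

```text
t: 9.8
tool_pos: [0.5871, -0.0027, 0.216]
ee_rot: [-11.4, 89.8, -6.0]
force: [1.0, 0.2, 0.5]
grip_width: 0.0844
```

Run:
```python
from h import *
s,c,im=snap("scene","s9"); snap("wrist","w9")
print(s["tool_pos"],inD(s["tool_pos"]),s["force"],s["grip_width"])
im=cv2.resize(im[180:320,180:360,::-1],None,fx=4,fy=4,interpolation=cv2.INTER_CUBIC)
cv2.imwrite("pics/s9a.png",im)
```

```text
[ 0.58707385 -0.00265043  0.21601516] [ 0.00198114 -0.00957938] [0.97900053 0.21015843 0.48524473] 0.08435717210535762
```

View pics/s9a.png

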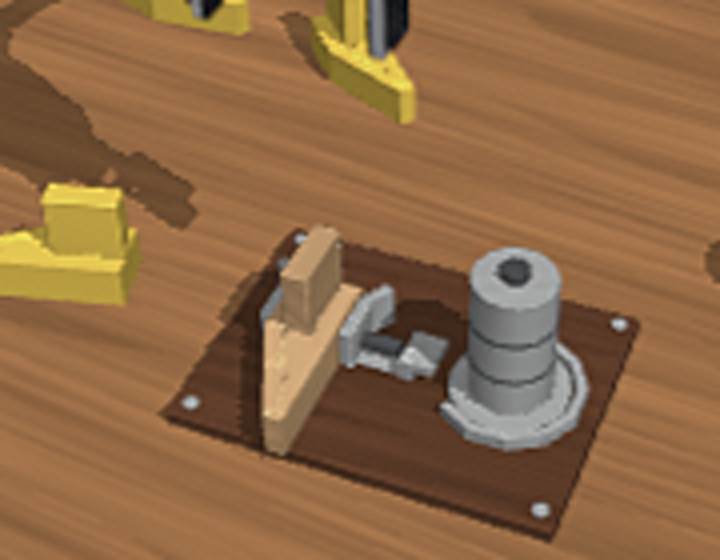

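View pics/w9.png

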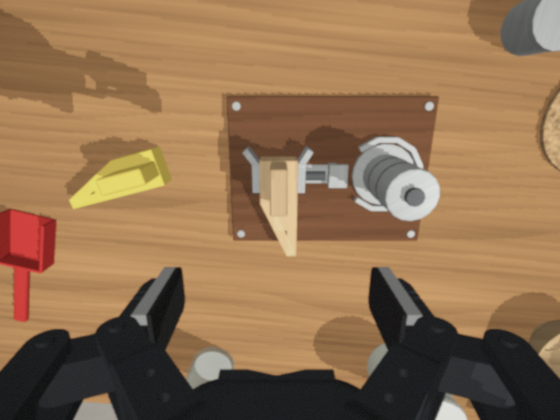

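Run:
```python
from h import *
im=cv2.imread("pics/w9.png"); cv2.imwrite("pics/w9a.png",cv2.resize(im[120:260,220:450],None,fx=3.4,fy=3.4,interpolation=cv2.INTER_CUBIC))
c9=np.load("pics/w9.npz"); c5=np.load("pics/w5.npz")
for c,p in ((c9,(414,196.5)),(c5,(100+607/2.4,50+200/2.4))):
    for z in (.094,.1,.106): q=ray(c,p,z); print(z,q,inD(q))
print(D(0,.105)); show([*D(0,.105),.14],5.4)
c=viewer.get_calibration("top")
m=finder.masks_of("mat","wrist"); 
for l in m: print(l["confidence"],l["point"])
viewer.snapshot("top")
M=finder.masks_of("mat","top")[0]
ct=max(cv2.findContours(M["mask"].astype(np.uint8),cv2.RETR_EXTERNAL,cv2.CHAIN_APPROX_NONE)[0],key=len)
e=cv2.fitEllipse(ct); print(M["confidence"],e, ray(c,e[0],.006))
```

```text
0.094 [0.57484348 0.11110412 0.094     ] [0.0005103 0.1048213]
0.1 [0.57330381 0.10827972 0.1       ] [-0.00128834  0.10215433]
0.106 [0.57176414 0.10545532 0.106     ] [-0.00308698  0.09948736]
0.094 [0.57453044 0.11127427 0.094     ] [0.00021466 0.10502015]
0.1 [0.57417167 0.10982682 0.1       ] [-0.00027873  0.10361289]
0.106 [0.5738129  0.10837937 0.106     ] [-0.00077213  0.10220563]
[0.57431863 0.11123401]
[ 0.0792  0.1149 -0.0044] [-0.06  0.59  0.1 ]
0.69 [552.3, 131.5]
0.64 [322.4, 149.3]
0.75 ((154.5088653564453, 205.20155334472656), (45.880775451660156, 47.59304428100586), 72.05992126464844) [0.49635999 0.32770122 0.006     ]
```

View pics/w9a.png

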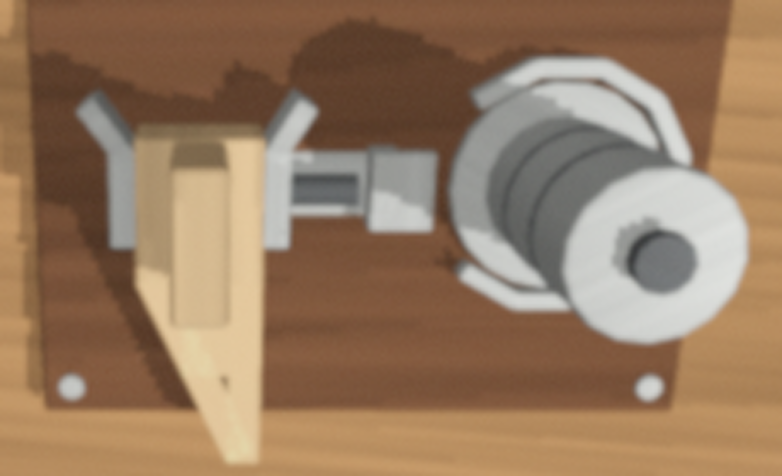

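Request:
move_arm(
  commands="0 0.045 -0.002 0 0.5 0 0.085;0 0.09 -0.0045 0 0.5 0 0.085;0 0.115 -0.0045 0 0.5 0 0.085;0.02 0.115 -0.0045 0 0.5 0 0.085;0.05 0.115 -0.0045 0 0.5 0 0.085;0.05 0.115 -0.0045 0 0.5 0 0.085;0.05 0.115 -0.0045 0 0.5 0 0.085",
)

```text
t: 10.75
tool_pos: [0.5706, 0.1114, 0.161]
ee_rot: [-179.2, 89.3, -173.8]
force: [0.5, -0.8, 1.2]
grip_width: 0.0851
```

Run:
```python
from h import *
s,c,im=snap("wrist","w10")
print(s["tool_pos"],s["ee_rot"])
show([*D(0,.105),.057],5.4)
```

```text
[0.57063434 0.11139985 0.16101069] [-179.17328309   89.28248281 -173.83484163]
[ 0.1058 -0.0004  0.0039] [-0.07 -0.54  0.  ]
```

View pics/w10.png

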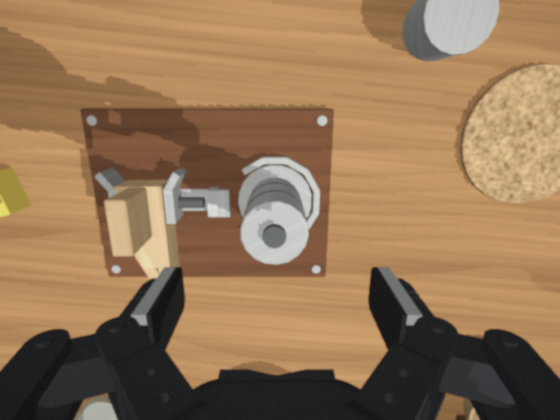

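Run:
```python
from h import *
s=r.get_state(); print(s["ee_rot"]); show([*D(0,.105),.057],5.4)
c=np.load("pics/w10.npz")
for z in (.088,.094,.1,.106): q=ray(c,(274.5,236.5),z); print(z,q,inD(q))
```

```text
[-179.84142269   89.46245299 -174.51436168]
[ 0.1058 -0.0004  0.0039] [-0.07 -0.54  0.  ]
0.088 [0.57833337 0.11083263 0.088     ] [0.00395915 0.10422258]
0.094 [0.57586328 0.11063296 0.094     ] [0.00148123 0.10425625]
0.1 [0.57339319 0.11043329 0.1       ] [-0.00099669  0.10428993]
0.106 [0.5709231  0.11023362 0.106     ] [-0.0034746  0.1043236]
```

Request:
move_arm(
  commands="0 0 0.0037 0 -0.5 0 0.085;0.03 0 0.0037 0 -0.5 0 0.085;0.06 0 0.0037 0 -0.5 0 0.085;0.085 0 0.0037 0 -0.5 0 0.085;0.1 0 0.0037 0 -0.5 0 0.085;0.1035 0 0.0037 0 -0.5 0 0.085;0.1035 0 0.0037 0 -0.5 0 0.085;0.1035 0 0.0037 0 -0.5 0 0.06;0.1035 0 0.0037 0 -0.5 0 0.045;0.1035 0 0.0037 0 -0.5 0 0.0;0.1035 0 0.0037 0 -0.5 0 0.0;0.1035 0 0.0037 0 -0.5 0 0.0",
)

```text
t: 12.0
tool_pos: [0.5754, 0.1116, 0.0611]
ee_rot: [-7.5, 89.8, -2.2]
force: [0.1, -2.3, 5.3]
grip_width: 0.0448
```

Run:
```python
from h import *
s,c,im=snap("wrist","w11")
print(s["tool_pos"],s["ee_rot"],s["force"],s["wrist_torque"],s["grip_width"])
show([*D(0,.105),.057],5.4)
```

```text
[0.57537761 0.11164308 0.06107989] [-7.48630699 89.80733696 -2.15286892] [ 0.07301223 -2.26784652  5.32128554] [-0.21029679  0.01914333  0.08749808] 0.04477718305104695
[ 0.0041 -0.0003 -0.0011] [-0.07  0.19  0.02]
```

View pics/w11.png

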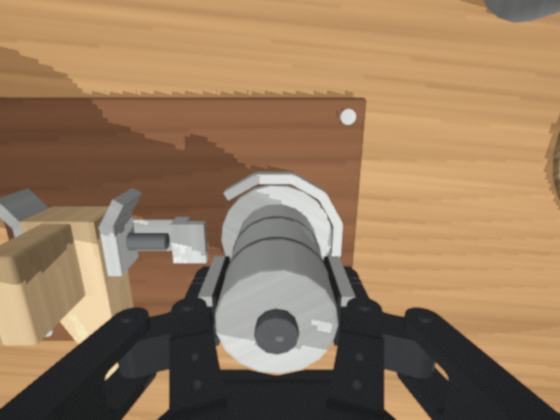

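Request:
move_arm(
  commands="0 0 0 0 0 0 0;-0.005 0 0 0 0 0 0;-0.01 0 0 0 0 0 0;-0.02 0 0 0 0 0 0;-0.03 0 0 0 0 0 0;-0.045 0 0 0 0 0 0;-0.06 0 0 0 0 0 0;-0.08 0 0 0 0 0 0;-0.1 0 0 0 0 0 0;-0.1 0 0 0 0 0 0",
)

```text
t: 13.05
tool_pos: [0.5761, 0.1122, 0.1646]
ee_rot: [3.6, 89.5, 9.0]
force: [0.8, 0.4, -2.6]
grip_width: 0.0449
```

Run:
```python
from h import *
s,c,im=snap("scene","s12")
print(s["tool_pos"],s["ee_rot"],s["force"],s["wrist_torque"],s["grip_width"])
im=cv2.resize(im[140:350,180:460,::-1],None,fx=2.8,fy=2.8,interpolation=cv2.INTER_CUBIC)
cv2.imwrite("pics/s12a.png",im)
show([.496,.325,.16],5.4)
```

```text
[0.57607331 0.11223891 0.16458106] [ 3.64156089 89.53313454  8.99364235] [ 0.76978307  0.39743669 -2.62208611] [ 0.04797721 -0.0134466   0.03128212] 0.04489054592307712
[ 0.0019  0.2194 -0.0592] [-0.05  0.3  -0.02]
```

View pics/s12a.png

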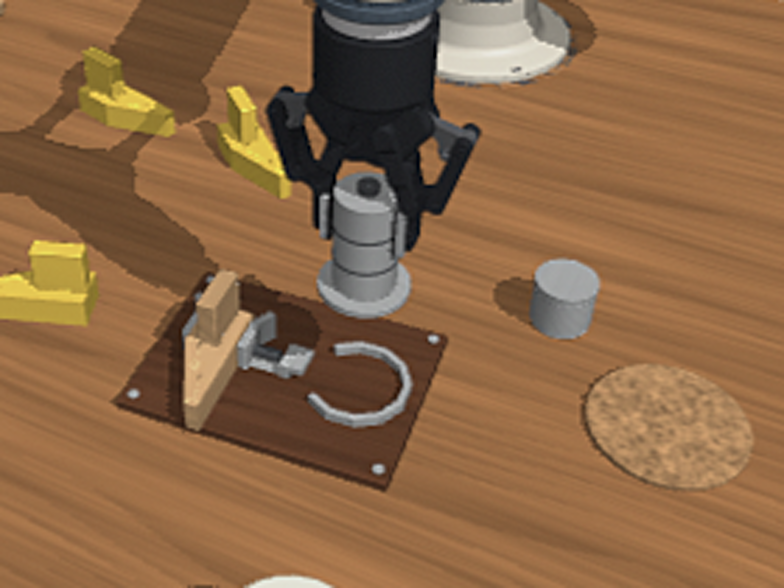

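Request:
move_arm(
  commands="0 0.03 -0.008 0 0.2 0 0;0 0.06 -0.016 0 0.2 0 0;0 0.09 -0.024 0 0.2 0 0;0 0.12 -0.032 0 0.2 0 0;0 0.15 -0.04 0 0.2 0 0;0 0.18 -0.048 0 0.2 0 0;0 0.2 -0.054 0 0.2 0 0;0 0.212 -0.058 0 0.2 0 0;0 0.219 -0.059 0 0.2 0 0;0 0.219 -0.059 0 0.2 0 0;0 0.219 -0.059 0 0.2 0 0",
)

```text
t: 14.2
tool_pos: [0.4956, 0.3236, 0.159]
ee_rot: [-168.1, 89.8, -162.8]
force: [-0.4, 0.5, -4.1]
grip_width: 0.0445
```

Run:
```python
from h import *
s,c,im=snap("wrist","w13")
print(s["tool_pos"],s["ee_rot"],s["force"])
s,cs,im2=snap("scene","s13")
# scene: mat mask by finder in w10 era image s9
for n in ["s0","s9"]: pass
M=finder.masks_of("mat","scene")
for m in M: print(m["confidence"],m["point"],m["mask"].sum())
im=im2[...,::-1].copy()
for ctr,col in (((.496,.325),(0,0,255)),):
    a=np.linspace(0,2*np.pi,60); p=proj(cs,np.stack([ctr[0]+.06*np.cos(a),ctr[1]+.06*np.sin(a),0*a+.006],1))
    cv2.polylines(im,[((p)*16).round().astype(int)],True,col,1,cv2.LINE_AA,4)
cv2.imwrite("pics/s13a.png",cv2.resize(im[180:350,300:500],None,fx=3.5,fy=3.5,interpolation=cv2.INTER_CUBIC))
im=np.load("pics/w13.npz")["im"][...,::-1].copy()
p=proj(c,np.stack([.496+.06*np.cos(a),.325+.06*np.sin(a),0*a+.006],1))
cv2.polylines(im,[((p)*16).round().astype(int)],True,(0,0,255),1,cv2.LINE_AA,4); cv2.imwrite("pics/w13a.png",im)
```

```text
[0.49556733 0.32361578 0.15896489] [-168.05111528   89.79877519 -162.75055419] [-0.44233032  0.51409928 -4.0995986 ]
0.74 [418.2, 290.7] 2098
```

View pics/s13a.png

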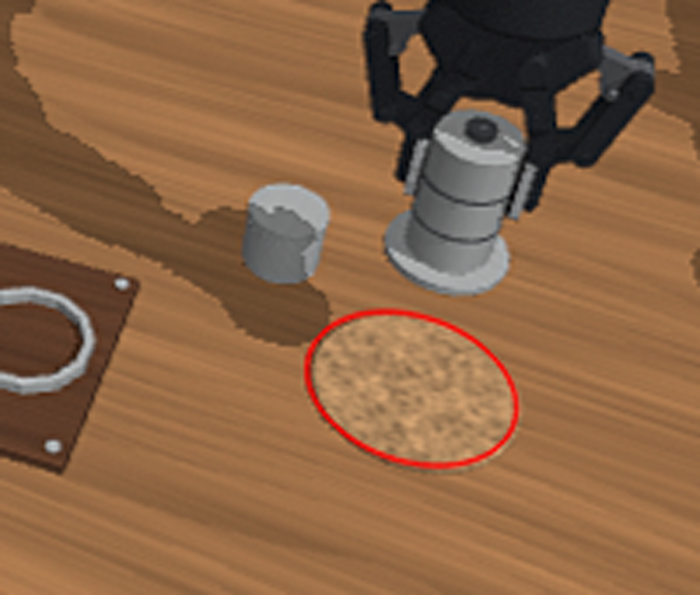

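View pics/w13a.png

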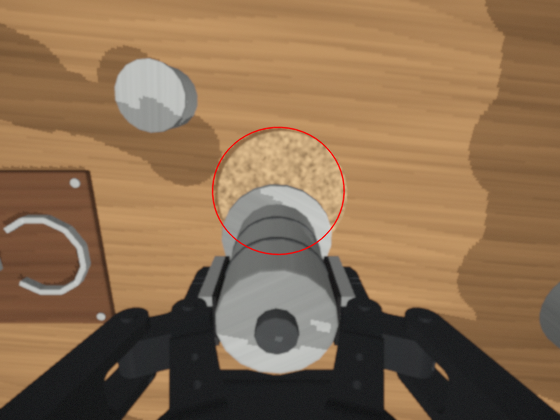

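Request:
move_arm(
  commands="0.02 0 0 0 0 0 0;0.045 0 0 0 0 0 0;0.065 0.001 0 0 0 0 0;0.08 0.001 0 0 0 0 0;0.088 0.001 0 0 0 0 0;0.091 0.001 0 0 0 0 0;0.091 0.001 0 0 0 0 0;0.091 0.001 0 0 0 0 0",
)

```text
t: 15.15
tool_pos: [0.4954, 0.3257, 0.0696]
ee_rot: [147.9, 89.9, 153.2]
force: [0.4, -0.4, -4.7]
grip_width: 0.0448
```

Run:
```python
from h import *
s=r.get_state()
print(s["tool_pos"],s["ee_rot"],s["force"],s["joint_velocities"].round(2))
show([.496,.325,.0585],5.4)
```

```text
[0.49543385 0.32568433 0.06956243] [147.89294636  89.9076515  153.23407737] [ 0.43397444 -0.36188768 -4.69357856] [ 0.13 -0.13 -0.14 -0.03  0.01  0.04]
[ 0.0111 -0.0007  0.0005] [-0.06 -0.08 -0.05]
```

Request:
move_arm(
  commands="0.002 0 0 0 0 0 0;0.004 0 0 0 0 0 0;0.006 0 0 0 0 0 0;0.008 0 0 0 0 0 0;0.009 0 0 0 0 0 0;0.009 0 0 0 0 0 0;0.009 0 0 0 0 0 0",
)

```text
t: 15.85
tool_pos: [0.4948, 0.3254, 0.0592]
ee_rot: [179.1, 89.8, -175.5]
force: [0.6, -0.5, -4.5]
grip_width: 0.0449
```

Request:
move_arm(
  commands="0.001 0 0 0 0 0 0;0.001 0 0 0 0 0 0;0.001 0 0 0 0 0 0",
)

```text
t: 16.15
tool_pos: [0.4948, 0.3254, 0.0583]
ee_rot: [179.1, 89.8, -175.5]
force: [0.2, 0.5, -3.9]
grip_width: 0.0446
```

Request:
move_arm(
  commands="0.001 0 0 0 0 0 0;0.001 0 0 0 0 0 0;0.001 0 0 0 0 0 0",
)

```text
t: 16.45
tool_pos: [0.4948, 0.3254, 0.0573]
ee_rot: [177.4, 89.8, -177.2]
force: [-0.5, 0.3, -4.0]
grip_width: 0.0448
```

Request:
move_arm(
  commands="0.001 0 0 0 0 0 0;0.001 0 0 0 0 0 0;0.001 0 0 0 0 0 0",
)

```text
t: 16.75
tool_pos: [0.4948, 0.3255, 0.0572]
ee_rot: [173.5, 89.8, 178.8]
force: [-3.7, -1.6, 4.0]
grip_width: 0.0447
```

Request:
move_arm(
  commands="0.001 0 0 0 0 0 0;0.001 0 0 0 0 0 0;0.001 0 0 0 0 0 0",
)

```text
t: 17.05
tool_pos: [0.4949, 0.3255, 0.0572]
ee_rot: [170.1, 89.9, 175.5]
force: [-4.7, -2.1, 9.2]
grip_width: 0.0449
```

Run:
```python
from h import *
s,c,im=snap("scene","s14"); print(s["force"])
cv2.imwrite("pics/s14a.png",cv2.resize(im[200:350,340:490,::-1],None,fx=4,fy=4,interpolation=cv2.INTER_CUBIC))
```

```text
[-4.72479643 -2.1167815   9.19470481]
```

View pics/s14a.png

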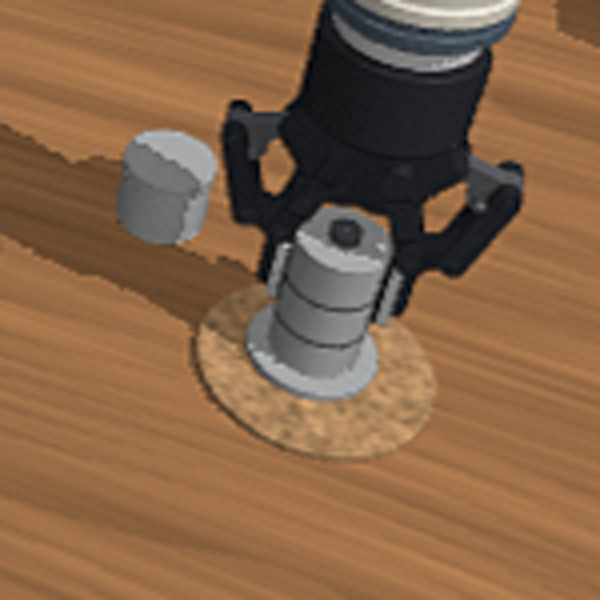

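Request:
move_arm(
  commands="-0.001 0 0 0 0 0 0;-0.001 0 0 0 0 0 0.05;-0.001 0 0 0 0 0 0.06;-0.001 0 0 0 0 0 0.085;-0.001 0 0 0 0 0 0.085;-0.001 0 0 0 0 0 0.085;-0.02 0 0 0 0 0 0.085;-0.05 0 0 0 0 0 0.085;-0.09 0 0 0 0 0 0.085;-0.13 0 0 0 0 0 0.085;-0.15 0 0 0 0 0 0.085",
)

```text
t: 18.2
tool_pos: [0.4961, 0.326, 0.21]
ee_rot: [48.4, 89.8, 53.7]
force: [0.2, 0.1, 0.0]
grip_width: 0.0851
```

Request:
move_arm(
  commands="0 0.04 -0.04 0 0 0 0.085;0 0.08 -0.08 0 0 0 0.085;0 0.1 -0.1 0 0 0 0.085;0 0.1 -0.1 0 0 0 0.085",
)

```text
t: 18.6
tool_pos: [0.3827, 0.4187, 0.2059]
ee_rot: [154.5, 89.7, 160.2]
force: [0.6, 0.4, 0.2]
grip_width: 0.0851
```

Run:
```python
from h import *
s,c,im=snap("scene","s15"); print(s["tool_pos"],s["force"])
cv2.imwrite("pics/s15a.png",cv2.resize(im[180:350,220:470,::-1],None,fx=3.1,fy=3.1,interpolation=cv2.INTER_CUBIC))
s,c,im=snap("top","t15")
cv2.imwrite("pics/t15a.png",cv2.resize(im[110:260,100:340,::-1],None,fx=3.2,fy=3.2,interpolation=cv2.INTER_CUBIC))
```

```text
[0.38272987 0.41867903 0.20592154] [0.58905543 0.37244884 0.18214296]
```

View pics/s15a.png

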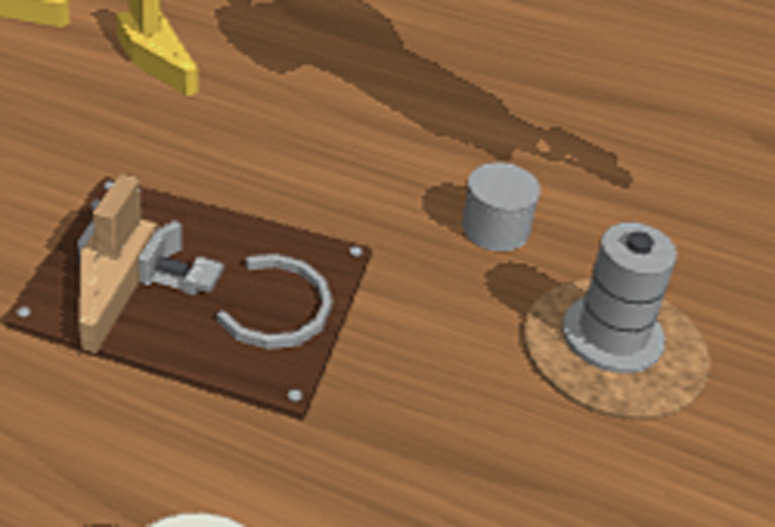

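View pics/t15a.png

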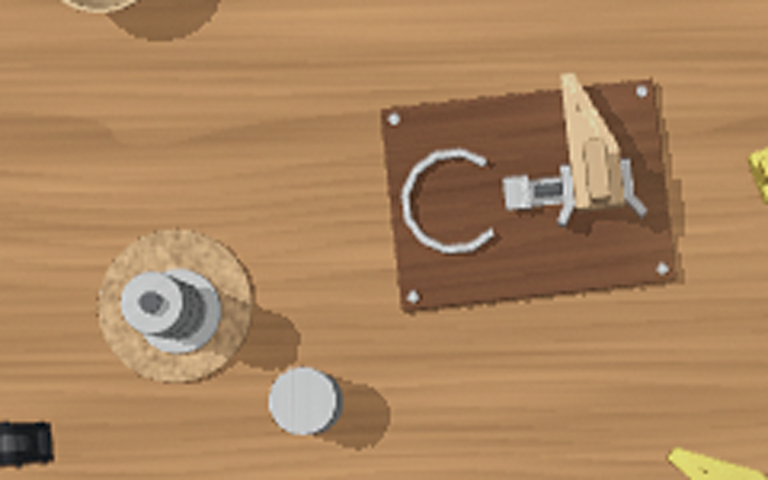

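The tower stands upright with its foot fully inside the mat. The wedge is in the slot with the catch open, and the arm is clear.

```bash
python3 -c "
from station import r
print(r.get_state()['joint_velocities'].round(2)); print(r.hand_in())"
```

```text
[-2.26  0.43 -0.14 -0.28  0.1  -0.32]
the job is handed in; nothing more can be done
None
```

The job is done and handed in at about 18.7 s of the 61 s allowed; no verdict was reported.

- **Wedge:** I pushed the thicker wooden wedge, nose first, into the slot until its fin was about 2 mm past the slot centre in x. When I let go, it settled flat against the post. The last scene and top pictures show it still there, with the catch held open on its own.
- **Tower:** I lifted it straight out of the dock and lowered it in small steps until the wrist force showed it had touched the mat. Only then did I release it. The last pictures show it upright, with its whole foot inside the mat.
- **Robot:** It is clear of everything, though it was still settling slightly when I handed in (joint 1 at about 2 degrees/s). The largest force in any reading I took was about 10 N.

**Disagreements:**
- The first slot estimate from the top camera was about 4 mm off the wrist camera's. I used the wrist estimate, and the scene-camera overlay agreed with it to within about 2 mm.
- Estimates of the tower's top height ranged from 94 to 98 mm. I therefore set it down by force rather than by height.

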